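# Peel the sticking top tray off a stack of board trays and hold it over the light pad

## Task

The empty tray on top of the stack of circuit-board trays is sticking in the one below: peel it off by lifting the corner with the upright ear, so that this corner comes free while the opposite corner is still down in the stack, and leave the rest of the stack where it stands. Then present it for inspection: carry it over the light pad and hold it there in the gripper, roughly level, centred over the pad and about a hand's breadth (10 cm) above it, not touching anything else. The program finishes while still holding the tray up; leave the other things on the bench alone.

Things in the scene. Friction and masses are not known exactly. Their poses are not given: they have to be found in the camera images.
- top_tray: The empty formed tray on top of the stack: grey plastic, 204 x 144 mm (long side along its x), 80 g. Origin: centre of the underside of its 3 mm thick flat panel; z up. A skirt 3 mm thick goes down 10 mm below the panel all round, over the tray below with 3 mm play. Low ribs (3 mm) on its top.
- ear (a point): Centre of the ear, the upright fin on the (+x, +y) corner of the top tray, at (88, 56, 17) mm in the tray's frame. The fin is 8 mm thick, 30 mm long and rises 28 mm above the panel's top (it spans z = 3 to 31 mm); its length runs 0.598 rad from the tray's x towards its y, roughly diagonally. Grip it across its thickness from above.
- far_corner (a point): Lower outside corner of the top tray's skirt diagonally across from the ear, at (-102, -72, -10) mm in the tray's frame. The tray sticks near here: sprung pads of the tray below, amid its -x side and 60 mm from this corner on its -y side, hold its skirt by friction (3.5 to 5.5 N each) over 6 mm of rise, so it comes off by tilting up from the ear.
- near_corner (a point): Lower outside corner of the top tray's skirt under the ear, at (102, 72, -10) mm in the tray's frame.
- stack: The rest of the stack: black trays 204 x 144 mm with blue circuit boards, loose on the bench, 0.75 to 1.0 kg. Origin: centre of its underside; z up. The top tray's panel rests squarely on its upper edge, 44 mm up, axes alike.
- light_pad: Flat light pad for inspection, aluminium with a white face, 240 x 180 mm, 12 mm high, fixed to the bench. Origin: centre of its underside on the bench.
- pad_centre (a point): Centre of the light pad's upper face, 12.5 mm above the bench.
- carton: Small blue carton 70 x 110 x 50 mm, to be left alone. Origin: centre of its underside.
- driver: Screwdriver lying on the bench, to be left alone.
- reel: White component reel, 120 mm across and 12 mm high, lying flat, to be left alone. Origin: centre of its underside.
There are look-alikes about, which are no part of the job. Leave any red or yellow look-alike of the stack alone.

How it is judged:
On the way, in this order (a step that is already met when the one before it is completed fails the run):
1. the ear's corner of the top tray is free of the stack while the opposite corner is still down in it (z of near_corner in the frame of stack above 0.046 m and z of far_corner in the frame of stack below 0.042 m and horizontal distance between far_corner and stack below 0.14 m and contact force between top_tray and the fingers above 0.3 N), for 0.1 s.
2. the whole tray is lifted clear of the stack in the gripper (height (world z) of each of far_corner, near_corner above 0.055 m and contact force between top_tray and stack below 0.05 N and contact force between top_tray and the fingers above 0.3 N), for 0.1 s.
At the end, for the whole second after the job is handed in: The tray is held still in the fingers over the light pad, its centre within 50 mm of the pad's centre, its panel 75 to 190 mm above the bench and within 0.3 rad (17 degrees) of level, touching neither pad nor stack; the stack stands within 25 mm of its start and upright (horizontal distance between top_tray and pad_centre below 0.05 m and height (world z) of top_tray between 0.075 and 0.19 m and angle between top_tray's own z axis and vertical below 0.3 rad and linear speed of top_tray below 0.05 m/s and contact force between top_tray and the fingers above 0.3 N and contact force between top_tray and light_pad below 0.05 N and contact force between top_tray and stack below 0.05 N and distance of stack from where it was at the start of the episode below 0.025 m and angle between stack's own z axis and vertical below 0.05 rad); the arm keeps its last pose, push and grip.
It fails at once if the rest of the stack is dragged or lifted with the tray (more than 25 mm, or tilted more than 0.12 rad) (distance of stack from where it was at the start of the episode above 0.025 m or angle between stack's own z axis and vertical above 0.12 rad).
It fails at once if the carton, screwdriver or reel is moved more than 30 mm (distance of any of carton, driver, reel from where it was at the start of the episode above 0.03 m).
It fails at once if the tray is pressed on the light pad (contact force between top_tray and light_pad above 2 N).
It also fails if it takes over 45 s, if anything falls off the work surface, if the arm or the gripper's body presses on something with over 40 N, if the wrist force passes 120 N, or if a joint passes its speed limit or range.

## Robot

A 7-joint arm with a two-finger parallel gripper is mounted at the origin on the work surface. World frame = base frame: x ahead of the robot, y to its left, z up, the work surface at z = 0. Lengths are in m, angles in rad, forces in N, time in s.
With the tool pointing down it reaches from about 0.4 to 0.85 m from the base axis. Payload 10.4 kg.
Tool frame: the origin (TCP) lies on the centre line of the jaws, within the pads' length; the fingertips stand r.finger_overhang ahead of it and the grasp point (between the pads) lies 5 mm behind it (r.finger_overhang is the distance from the TCP to the fingertips, in m); z points along the fingers, y is the line along which they close (so a half turn about z gives the same grasp; the last joint's range is limited). The gripper opens to 87 mm and grips with 3 to 60 N. Pads are 19 mm wide; open, the fingers measure 117 mm over their backs; the gripper's body (75 mm by 190 mm) begins 51 mm behind the grasp point.
Start: joints at [-1.186, 0.332, -0.065, 1.46, 0.022, 1.35, -0.088], TCP at [0.248, 0.574, 0.216] pointing down, gripper open.
Joint ranges: [-2.6, 2.6], [-0.5, 2.12], [-1.47, 1.34], [0.16, 2.42], [-1.27, 4.41], [0.06, 2.06], [-2.6, 2.6]. Speed limits (rad/s): [2.22, 2.22, 2.79, 2.79, 3.14, 3.14, 3.14].

## Interface

Orientations are given as a unit quaternion [x, y, z, w].
In Python, from bench import read_state, viewer, r gives the robot as it stands.
- The arm moves only by the tool carry_out, never from a script. Its argument "moves" is a list of rows, each a list of 6 numbers: the shift along the tool's x, y, z in units of 40 mm (1.0 is 40 mm), then the turn, a rotation vector about the tool's x, y, z in units of 8 degrees (1.0 is 8 degrees). A call has 1 to 20 rows; each row shifts and turns the commanded pose from where the row before left it, along the tool's axes as they then stand; what a row does not reach is not made up. A row lasts 1/8 s, in which the tool goes at most 62.5 mm and 10.7 degrees, less where a joint would pass 70% of its speed; a pose out of reach is approached as far as the arm can. A call is refused whole if a number of a shift passes 1 or a number of a turn 1, either way. A call with a gripper value outside its range is refused whole. "fingers" is the finger opening in mm, from 0 to 87, set as the call begins (left out, the last holds). The fingers move at their own pace and stop on an object; "force" is the grip in N (left out, the last holds). Time passes only in rows, so rows that do not move let the fingers close. It gives the time, the measured TCP pose, the force, the opening and the grip force at its end, in the units of the state.
- read_state(): the state, without advancing time (a new reading comes with each control period).
- viewer.camera(name): name is "side" or "top" or "wrist"; returns a dict with "pixels" (384x512x3 uint8, red, green, blue), "range_z" (384x512 float32, m along the optical axis (not along the pixel's ray), 0 where there is no reading), "fx", "fy", "cx", "cy" (pixels), "xyz" and "orientation" of the camera in the world. Camera axes: x right, y down, z forward; pixel columns grow to the right and rows downward; lengths in m; the calibration is good to about 2 mm. A picture is of the moment at which its call begins.
- r.close_job(): hands the job in; it is judged then, once.
The state is a dict: "time": time; "joint_positions": joint angles; "joint_vel": joint speeds; "joint_torque": joint torques, N m; "ee_pos": TCP position; "eef_rot": TCP orientation; "ft_force": force on the tool from outside, world axes, zero at the start; "torque": the same for the moment, N m; "width": finger opening in m; "grip_force": force on a finger pad.
Only numpy, scipy, OpenCV 4.12 (cv2) and the standard library are available. Lean on these libraries where they do the work, as an engineer would, in place of code of your own. Each camera call takes 0.05 s, during which the arm holds its last target. There are 200 camera calls.

## Working session

There is one attempt and no reset: what is moved stays moved. The work goes in short steps, Python scripts to look and compute and a tool call to move; the robot and the scene stay as the last step left them, time stands still between calls to the robot, and variables do not carry over. Pictures are saved under pics/ and viewed, at most 10 in all, crops included, and the job is handed in when it is done.

Besides the shell and the picture viewer there is one more tool, called after ">>>" as name([rows], argument=value, ...), one row to a line, values as JSON. carry_out: Moves the arm, as the interface text tells. Its arguments: {"type":"object","properties":{"moves":{"type":"array","items":{"type":"array","items":{"type":"number"}}},"fingers":{"type":"number"},"force":{"type":"number"}},"required":["moves"]}

```bash
mkdir -p pics
cat > h.py <<'E'
from bench import read_state, viewer, r
import numpy as np, cv2
from scipy.spatial.transform import Rotation as R
def cloud(name):
    c=viewer.camera(name); z=c["range_z"]; v,u=np.indices(z.shape)
    p=np.stack([(u-c["cx"])/c["fx"]*z,(v-c["cy"])/c["fy"]*z,z],-1)
    w=p@R.from_quat(c["orientation"]).as_matrix().T+np.array(c["xyz"])
    w[z==0]=np.nan
    return c["pixels"],w
E
python3 - <<'E'
from h import *
for n in("top","side"):
    im,w=cloud(n); np.save(n+".npy",w); cv2.imwrite(f"pics/{n}1.png",im[...,::-1]); np.save(n+"im.npy",im)
print(read_state(), r.finger_overhang)
E
```

```text
{'time': 0.1, 'joint_positions': array([-1.18558976,  0.33278228, -0.06469225,  1.46087112,  0.02159817,
        1.34992291, -0.08851699]), 'joint_vel': array([ 0.00067588,  0.00055394,  0.00036582, -0.00375983, -0.0001056 ,
       -0.00034896, -0.00033273]), 'joint_torque': array([ 2.10200451e-03, -6.24538922e+01,  2.50116969e-02, -3.90719926e+01,
       -6.15523523e-02,  3.66361847e-02,  4.62425805e-05]), 'ee_pos': array([0.24773482, 0.57340273, 0.2151434 ]), 'eef_rot': array([ 2.02495797e-01,  9.79282920e-01, -6.36314354e-04, -1.00336193e-04]), 'ft_force': array([ 0.05652829,  0.07210606, -0.33119807]), 'torque': array([ 5.28564673e-05, -1.05959755e-02,  9.83650921e-03]), 'grip_force': 0.0, 'width': 0.08700630834113743} 0.014
```

View pics/top1.png

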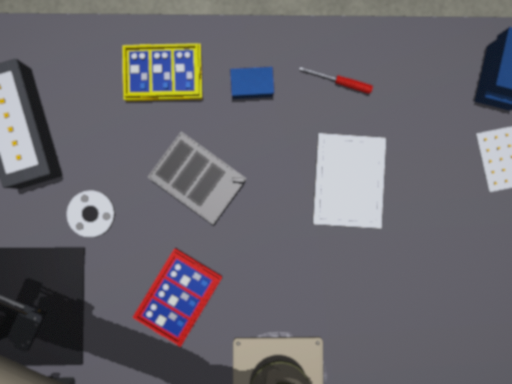

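View pics/side1.png

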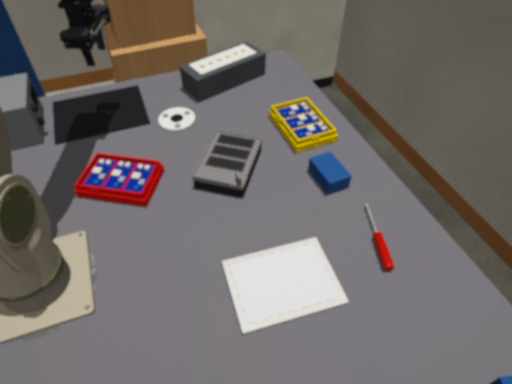

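The top view shows the grey tray at about (197,178), with its ear at (238,181). The pad is at (350,181), the reel at (90,213) and the carton at (252,82). The red and yellow stacks are the look-alikes.

Run:
```python
from h import *
w=np.load("top.npy"); im=np.load("topim.npy")
reg=np.zeros(w.shape[:2],bool); reg[125:230,140:252]=1
z=w[...,2]
m=reg&(z>.044)&(z<.056)
P=w[m]; print(np.median(P[:,2]))
rc=cv2.minAreaRect(P[:,:2].astype(np.float32)*1000); print(rc, cv2.boxPoints(rc))
e=reg&(z>.06); print(e.sum(), w[e].min(0),w[e].max(0),w[e].mean(0)); print(np.round(w[e],3)[:50])
w2=np.load("side.npy"); z2=w2[...,2]; reg=np.zeros(z2.shape,bool); reg[130:200,190:266]=1
e=reg&(z2>.058); q=w2[e];print(e.sum(), q.mean(0),q.min(0),q.max(0)); 
P=w2[reg&(z2>.043)&(z2<.054)];rc=cv2.minAreaRect(P[:,:2].astype(np.float32)*1000); print(rc, cv2.boxPoints(rc))
p=np.zeros(z.shape,bool);p[125:235,305:395]=1
pm=p&(z>.007)&(z<.02); print(cv2.minAreaRect(w[pm][:,:2].astype(np.float32)*1000),np.median(w[pm],0))
c=cv2.resize(im[125:230,140:252],None,fx=5,fy=5,interpolation=cv2.INTER_CUBIC);cv2.imwrite("pics/crop.png",c[...,::-1])
```

```text
0.04817458378909212
((527.9884033203125, 205.5249481201172), (204.64630126953125, 144.0521240234375), 54.015419006347656) [[409.58493  165.04778 ]
 [526.1483    80.407425]
 [646.39185  246.00212 ]
 [529.8285   330.64246 ]]
37 [0.51839538 0.08621723 0.07250515] [0.52378158 0.11604904 0.0809202 ] [0.52115485 0.10191801 0.07584427]
[[0.524 0.116 0.076]
 [0.523 0.113 0.081]
 [0.524 0.111 0.074]
 [0.524 0.109 0.076]
 [0.524 0.106 0.075]
 [0.523 0.104 0.08 ]
 [0.524 0.101 0.073]
 [0.524 0.099 0.076]
 [0.524 0.096 0.074]
 [0.524 0.094 0.076]
 [0.524 0.091 0.075]
 [0.524 0.089 0.075]
 [0.524 0.086 0.076]
 [0.521 0.116 0.074]
 [0.521 0.114 0.075]
 [0.521 0.111 0.079]
 [0.521 0.109 0.077]
 [0.521 0.106 0.077]
 [0.521 0.104 0.074]
 [0.521 0.101 0.076]
 [0.521 0.099 0.077]
 [0.521 0.096 0.076]
 [0.521 0.094 0.073]
 [0.521 0.091 0.078]
 [0.521 0.089 0.073]
 [0.519 0.116 0.076]
 [0.519 0.114 0.075]
 [0.519 0.111 0.074]
 [0.519 0.109 0.076]
 [0.519 0.106 0.075]
 [0.519 0.104 0.074]
 [0.519 0.101 0.075]
 [0.519 0.099 0.073]
 [0.518 0.096 0.079]
 [0.518 0.094 0.078]
 [0.519 0.091 0.077]
 [0.519 0.089 0.077]]
45 [0.51930919 0.0996947  0.07028235] [0.51642158 0.08581838 0.05964714] [0.52422712 0.11733032 0.0764198 ]
((526.922119140625, 206.67982482910156), (208.7636260986328, 145.85179138183594), 54.47926330566406) [[406.92178 164.09268]
 [525.63135  79.35315]
 [646.9225  249.26697]
 [528.2129  334.0065 ]]
((523.8775634765625, -196.6349334716797), (278.7127990722656, 229.65420532226562), 2.7491672039031982) [ 0.52204304 -0.19138325  0.01292243]
```

View pics/crop.png

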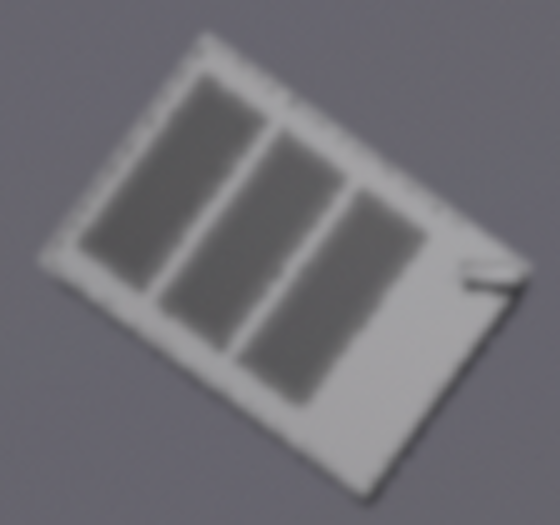

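The depth points agree: ear at (0.521, 0.101), with its top at z of about 0.075. The fin lies nearly along world y, so the fingers close along world x. I'll turn 68.3° about tool z, then move above the ear.

>>> carry_out([
  [0,0,0,0,0,0.95],
  [0,0,0,0,0,0.95],
  [0,0,0,0,0,0.95],
  [0,0,0,0,0,0.95],
  [0,0,0,0,0,0.95],
  [0,0,0,0,0,0.95],
  [0,0,0,0,0,0.95],
  [0,0,0,0,0,0.95],
  [0,0,0,0,0,0.94],
], fingers=50, force=60)

```text
time: 1.23
ee_pos: [0.2477, 0.5735, 0.2154]
eef_rot: [0.719, 0.695, -0.0, 0.0]
ft_force: [0.2, -1.2, -0.6]
width: 0.0502
grip_force: 0.0
```

>>> carry_out([
  [-0.83,0.51,0,0,0,0],
  [-0.83,0.51,0,0,0,0],
  [-0.83,0.51,0,0,0,0],
  [-0.83,0.51,0,0,0,0],
  [-0.83,0.51,0,0,0,0],
  [-0.83,0.51,0,0,0,0],
  [-0.83,0.51,0,0,0,0],
  [-0.83,0.51,0,0,0,0],
  [-0.83,0.51,0,0,0,0],
  [-0.83,0.51,0,0,0,0],
  [-0.83,0.51,0,0,0,0],
  [-0.83,0.51,0.3,0,0,0],
  [-0.83,0.51,0.5,0,0,0],
  [-0.81,0.55,0.5,0,0,0],
  [0,0,0.5,0,0,0],
  [0,0,0,0,0,0],
  [0,0,0,0,0,0],
])

```text
time: 3.35
ee_pos: [0.5214, 0.1022, 0.1445]
eef_rot: [0.717, 0.697, 0.0, 0.0]
ft_force: [1.7, 0.3, -0.1]
width: 0.0498
grip_force: 0.0
```

Run:
```python
from h import *
s=read_state(); print(s["time"],s["ee_pos"],s["ft_force"],s["width"],s["joint_positions"]); print(R.from_quat(s["eef_rot"]).as_matrix().round(3))
im,w=cloud("wrist"); cv2.imwrite("pics/wr1.png",im[...,::-1])
z=w[...,2]; e=(z>.066)&(z<.08)&(abs(w[...,0]-.521)<.02)&(abs(w[...,1]-.1)<.03); print(e.sum())
q=w[e]
if len(q): print(cv2.minAreaRect(q[:,:2].astype(np.float32)*1000), np.median(q[:,2]))
w=np.load("top.npy"); im=np.load("topim.npy").astype(int)
p=np.zeros(w.shape[:2],bool);p[130:232,310:390]=1
pm=p&(im.min(-1)>150)&(w[...,2]>.006); print(cv2.minAreaRect(w[pm][:,:2].astype(np.float32)*1000),w[pm].mean(0))
```

```text
3.35 [0.52137549 0.10216127 0.14448928] [ 1.70115502  0.2575954  -0.08943346] 0.04981975592493765 [-0.72238328  0.18434653  0.49518622  1.82621813 -0.09573644  1.15391821
 -0.22397397]
[[ 0.028  1.     0.   ]
 [ 1.    -0.028  0.   ]
 [ 0.     0.    -1.   ]]
298
((521.9254760742188, 102.34525299072266), (29.494539260864258, 7.353944301605225), 88.44898986816406) 0.07409512733809187
((522.1578369140625, -191.4556884765625), (181.44635009765625, 239.9639434814453), 86.52246856689453) [ 0.52165175 -0.19089732  0.01290921]
```

View pics/wr1.png

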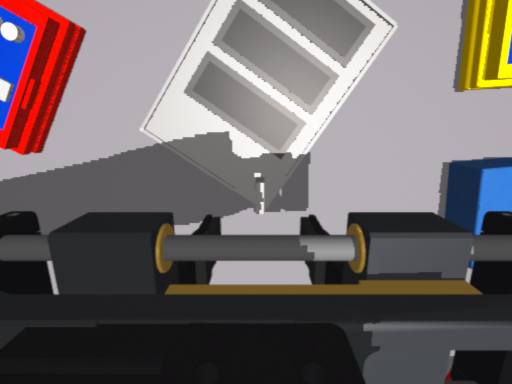

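The wrist view shows the fin upright at about (260,193), between the open fingers. The depth fit puts it within 1 mm of the TCP line, so I descend 79 mm and close.

>>> carry_out([
  [0,0,0.4,0,0,0],
  [0,0.01,0.4,0,0,0],
  [0,0,0.4,0,0,0],
  [0,0,0.4,0,0,0],
  [0,0,0.2,0,0,0],
  [0,0,0.18,0,0,0],
  [0,0,0,0,0,0],
  [0,0,0,0,0,0],
])

```text
time: 4.4
ee_pos: [0.522, 0.1016, 0.065]
eef_rot: [0.717, 0.697, 0.0, 0.0]
ft_force: [0.7, 0.1, 0.1]
width: 0.0495
grip_force: 0.0
```

>>> carry_out([
  [0,0,0,0,0,0],
  [0,0,0,0,0,0],
  [0,0,0,0,0,0],
  [0,0,0,0,0,0],
  [0,0,0,0,0,0],
  [0,0,0,0,0,0],
  [0,0,0,0,0,0],
  [0,0,0,0,0,0],
], fingers=0, force=60)

```text
time: 5.4
ee_pos: [0.5216, 0.1016, 0.0646]
eef_rot: [0.717, 0.697, -0.0, -0.0]
ft_force: [-1.3, -0.0, -0.2]
width: 0.0062
grip_force: 60.0
```

Gripped. Now I peel, tilting about the far corner (tool −y turn with lift).

>>> carry_out([
  [0.005,0,-0.05,0,-0.063,0],
  [0.005,0,-0.05,0,-0.063,0],
  [0.005,0,-0.05,0,-0.063,0],
  [0.005,0,-0.05,0,-0.063,0],
  [0.005,0,-0.05,0,-0.063,0],
  [0.005,0,-0.05,0,-0.063,0],
  [0.005,0,-0.05,0,-0.063,0],
  [0.005,0,-0.05,0,-0.063,0],
  [0.005,0,-0.05,0,-0.063,0],
  [0.005,0,-0.05,0,-0.063,0],
  [0,0,0,0,0,0],
  [0,0,0,0,0,0],
])

```text
time: 6.9
ee_pos: [0.5217, 0.1047, 0.0845]
eef_rot: [0.717, 0.696, -0.031, 0.03]
ft_force: [-0.7, 4.9, -1.9]
width: 0.0062
grip_force: 60.0
```

```bash
cat > tray.py <<'E'
from h import *
import sys
s=read_state(); print(s["time"],s["ee_pos"],s["ft_force"],s["torque"],s["width"]); print(R.from_quat(s["eef_rot"]).as_matrix().round(3))
im,w=cloud("side"); cv2.imwrite("pics/%s.png"%sys.argv[1],cv2.resize(im[100:220,150:330],None,fx=4,fy=4)[...,::-1])
E
python3 tray.py s2
```

```text
6.9 [0.52174788 0.10473177 0.08449692] [-0.71280356  4.89019916 -1.8743063 ] [1.18410198 0.09356789 0.0051947 ] 0.006161808507476661
[[ 0.029  1.    -0.003]
 [ 0.996 -0.029 -0.087]
 [-0.087  0.    -0.996]]
```

View pics/s2.png

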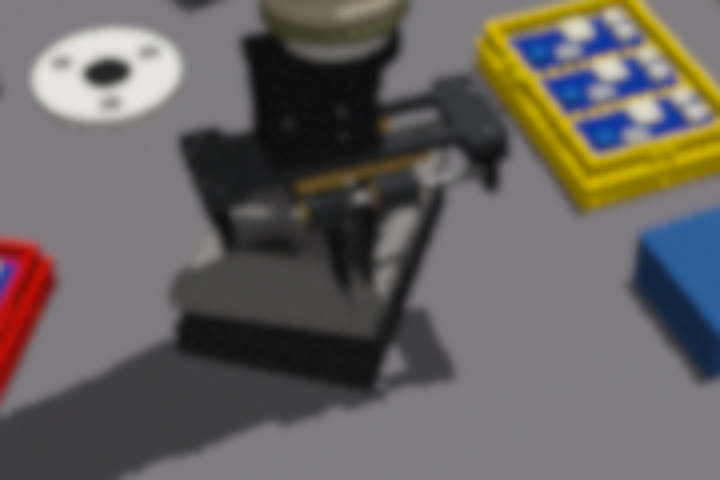

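The side view shows the near side of the tray lifted with the stack still flat. The far end is still down and the forces are small, so I continue tilting with slight relief towards +y.

>>> carry_out([
  [0.012,0,-0.05,0,-0.063,0],
  [0.012,0,-0.05,0,-0.063,0],
  [0.012,0,-0.05,0,-0.063,0],
  [0.008,0,-0.05,0,-0.063,0],
  [0.008,0,-0.05,0,-0.063,0],
  [0.008,0,-0.05,0,-0.063,0],
  [0.008,0,-0.05,0,-0.063,0],
  [0.008,0,-0.05,0,-0.063,0],
  [0.008,0,-0.05,0,-0.063,0],
  [0.008,0,-0.05,0,-0.063,0],
  [0,0,0,0,0,0],
  [0,0,0,0,0,0],
])

```text
time: 8.45
ee_pos: [0.5221, 0.1109, 0.1039]
eef_rot: [0.715, 0.694, -0.063, 0.061]
ft_force: [0.9, 1.0, -1.7]
width: 0.0063
grip_force: 60.0
```

```bash
python3 tray.py s3
python3 - <<'E'
from h import *
im,w=cloud("top"); z=w[...,2]; reg=np.zeros(z.shape,bool); reg[125:235,140:260]=1
g=(np.ptp(im.astype(int),axis=-1)<25)
m=reg&(z>.038)&(z<.075)&g&(w[...,1]>.2)
A=np.c_[w[m][:,:2],np.ones(m.sum())]
for k in range(4):
    b=np.linalg.lstsq(A,w[m][:,2],rcond=None)[0]; ok=abs(A@b-w[m][:,2])<.004
    m2=m.copy(); m2[m]=ok; m=m2; A=np.c_[w[m][:,:2],np.ones(m.sum())]
print("plane",b,m.sum(),"far z",b@[.53,.33,1],"xy far",w[m][:,1].max())
E
```

```text
8.45 [0.52207922 0.11089294 0.10391956] [ 0.94100349  0.98224285 -1.65548276] [ 0.58621168 -0.0894218   0.0526647 ] 0.006295041876320847
[[ 0.029  1.    -0.005]
 [ 0.984 -0.029 -0.174]
 [-0.174  0.    -0.985]]
plane [-0.00733788 -0.17855333  0.10946608] 220 far z 0.04665440747002811 xy far 0.3317145784314163
```

The tray is tilted 0.18 rad with the far corner still seated, and the moment has dropped. I'll tilt a little more, then lift straight up.

>>> carry_out([
  [0.008,0,-0.05,0,-0.063,0],
  [0.008,0,-0.05,0,-0.063,0],
  [0.008,0,-0.05,0,-0.063,0],
  [0.008,0,-0.05,0,-0.063,0],
  [-0.015,0,-0.07,0,0,0],
  [-0.015,0,-0.07,0,0,0],
  [-0.015,0,-0.07,0,0,0],
  [-0.015,0,-0.07,0,0,0],
  [-0.03,0,-0.14,0,0,0],
  [-0.03,0,-0.14,0,0,0],
  [-0.06,0,-0.3,0,0,0],
  [-0.06,0,-0.3,0,0,0],
  [-0.06,0,-0.3,0,0,0],
  [0,0,0,0,0,0],
  [0,0,0,0,0,0],
])

```text
time: 10.42
ee_pos: [0.5219, 0.1138, 0.1709]
eef_rot: [0.713, 0.693, -0.076, 0.073]
ft_force: [-0.7, 0.7, -0.0]
width: 0.0063
grip_force: 60.0
```

```bash
cat > fit.py <<'E'
from h import *
# plane of tray from the top camera: only points seen beyond the gripper
def fit(y0):
    im,w=cloud("top"); z=w[...,2]
    s=read_state(); e=s["ee_pos"]
    g=(np.ptp(im.astype(int),axis=-1)<25)&(im.mean(-1)>60)
    m=g&(z>.05)&(z<e[2]+.02)&(w[...,1]>e[1]+y0)&(w[...,1]<e[1]+.26)&(abs(w[...,0]-e[0])<.16)
    for k in range(4):
        A=np.c_[w[m][:,:2]-e[:2],np.ones(m.sum())]
        b=np.linalg.lstsq(A,w[m][:,2],rcond=None)[0]; m2=m.copy(); m2[m]=abs(A@b-w[m][:,2])<.005; m=m2
    print("slopes",b,m.sum(),"ee",e,s["ft_force"],s["torque"],s["time"]); print("x",w[m][:,0].min(),w[m][:,0].max(),"ymax",w[m][:,1].max(), "z",w[m][:,2].min(),w[m][:,2].max())
    return im,w
if __name__=="__main__": fit(.1)
E
python3 tray.py s4; python3 fit.py
```

```text
10.425 [0.52187644 0.1137858  0.17090842] [-0.68334178  0.73989217 -0.00100252] [ 0.20412544  0.05707496 -0.01430429] 0.00634952826584923
[[ 0.029  1.    -0.006]
 [ 0.977 -0.029 -0.209]
 [-0.21  -0.    -0.978]]
slopes [-0.64466114 -0.35008532  0.24849033] 10 ee [0.52177038 0.11366632 0.1706961 ] [-0.68404804  0.49414356 -1.10344081] [ 0.11895456  0.06448355 -0.03273681] 10.525
x 0.6381952578243488 0.6460887204836 ymax 0.2559907543835917 z 0.11893448268043083 0.12573834664926165
```

View pics/s4.png

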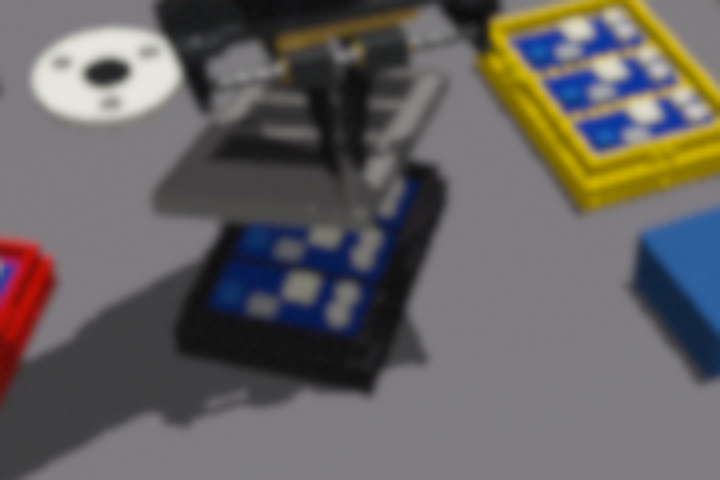

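The tray is free and the stack has stayed in place. I'll level it and carry it over the pad.

>>> carry_out([
  [0,0,0,0,0.25,0],
  [0,0,0,0,0.25,0],
  [0,0,0,0,0.25,0],
  [0,0,0,0,0.25,0],
  [0,0,0,0,0.25,0],
  [0,0,0,0,0.25,0],
  [0,0,0,0,0,0],
])

```text
time: 11.4
ee_pos: [0.5221, 0.1129, 0.1712]
eef_rot: [0.718, 0.696, -0.0, 0.0]
ft_force: [0.8, -0.5, -1.4]
width: 0.0061
grip_force: 60.0
```

>>> carry_out([
  [-0.2,0,0,0,0,0],
  [-0.4,0.01,0,0,0,0],
  [-0.6,0.01,0,0,0,0],
  [-0.6,0.01,0,0,0,0],
  [-0.6,0.01,0,0,0,0],
  [-0.6,0.01,0,0,0,0],
  [-0.6,0.01,0,0,0,0],
  [-0.6,0.01,0,0,0,0],
  [-0.6,0.01,0,0,0,0],
  [-0.6,0.01,0,0,0,0],
  [-0.6,0.01,0,0,0,0],
  [-0.6,0.01,0,0,0,0],
  [-0.6,0.01,0,0,0,0],
  [-0.6,0.01,0,0,0,0],
  [-0.6,0.01,0,0,0,0],
  [-0.6,0.01,0.1,0,0,0],
  [-0.6,0,0.1,0,0,0],
  [-0.4,0,0.1,0,0,0],
  [-0.2,0,0.1,0,0,0],
  [0,0,0.1,0,0,0],
])

```text
time: 13.9
ee_pos: [0.5159, -0.2945, 0.1515]
eef_rot: [0.718, 0.696, -0.001, 0.0]
ft_force: [0.1, 0.3, -2.0]
width: 0.0063
grip_force: 60.0
```

>>> carry_out([
  [0,0,0,0,0,0],
  [0,0,0,0,0,0],
  [0,0,0,0,0,0],
  [0,0,0,0,0,0],
])

```text
time: 14.4
ee_pos: [0.5162, -0.2941, 0.1519]
eef_rot: [0.717, 0.697, -0.0, 0.001]
ft_force: [-0.1, -0.3, -1.9]
width: 0.0064
grip_force: 60.0
```

```bash
python3 - <<'E'
from fit import *
im,w=fit(.03)
cv2.imwrite("pics/t5.png",im[...,::-1])
E
python3 - <<'E'
from h import *
im,w=cloud("side"); cv2.imwrite("pics/s5.png",im[...,::-1]); z=w[...,2]
m=(z>.1)&(z<.16)&(w[...,0]>.39)&(w[...,0]<.66)&(w[...,1]>-.28)&(w[...,1]<-.06)&(np.ptp(im.astype(int),axis=-1)<25)&(im.mean(-1)>60)
q=w[m]; A=np.c_[q[:,:2],np.ones(len(q))]; b=np.linalg.lstsq(A,q[:,2],rcond=None)[0]; print(b,len(q)); print(cv2.minAreaRect(q[:,:2].astype(np.float32)*1000),np.percentile(q[:,2],[5,50,95]))
print(read_state()["eef_rot"])
E
```

```text
slopes [ 0.00436092 -0.01572527  0.13471741] 4525 ee [ 0.51614557 -0.29415744  0.15190249] [ 0.26910697 -0.10299026 -1.1893603 ] [-0.16356627  0.03641709  0.04281164] 14.45
x 0.4082213127030826 0.6401845873264833 ymax -0.06635579411306486 z 0.12689913550760057 0.13886392778209045
[ 0.00059412 -0.00571216  0.12922585] 1877
((510.76275634765625, -181.00228881835938), (206.3255615234375, 115.35005950927734), 53.9166259765625) [0.12717309 0.13063527 0.13363713]
[ 7.17388610e-01  6.96672773e-01 -4.85497445e-04  6.27098708e-04]
```

View pics/s5.png

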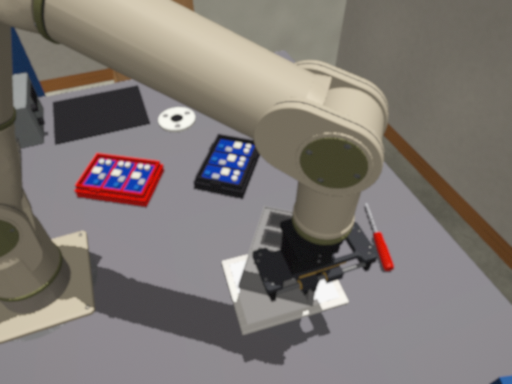

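View pics/t5.png

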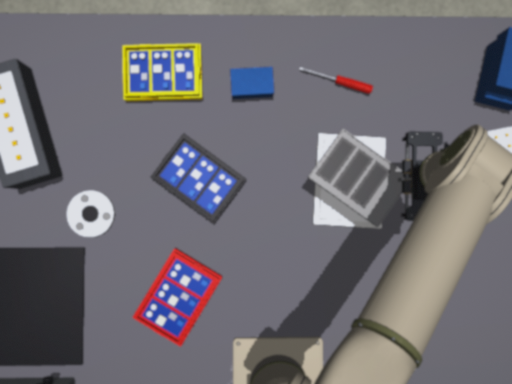

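The tray is level to about 1°, its panel about 0.13 m up, centred over the pad at about (350,180). The stack is still at (198,178), and the carton, screwdriver and reel are where they were.

```bash
python3 -c "
from bench import r
print(r.close_job())"
```

```text
the job is handed in; nothing more can be done
None
```

The job is handed in with no verdict returned: the tray was peeled off ear corner first and is held level, centred over the light pad with its panel about 13 cm above the bench, and the stack and other items look unmoved in the last pictures.

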